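# Slide the pepper mill onto its cork mat

### The job

Push the tall dark-wood pepper mill low on its foot so that it slides across the tiled shelf, staying upright, until its foot stands wholly on the round cork mat; then leave it standing there and take the hand away. Push gently and do not squeeze, lift or tip it, and leave the mate gourd, the red canister, the glass shaker and the spoon rest where they are.

Things in the scene. Friction and masses are not known exactly. Their poses are not given: they have to be found in the camera images.
- mill: loose dark-wood pepper mill, 214 mm tall, about 0.25 to 0.5 kg; origin at the centre of its underside, z up along its axis. Its foot is an upright cylinder 68 mm in diameter and 45 mm high; above it a waist tapers from 56 mm (at 45 mm height) to 30 mm in diameter (at 105 mm), and the head, 52 mm in diameter, is widest at 170 mm height. It slides on the tiles with friction; pushed above the foot it is likely to tip.
- cork_mat: round brown cork mat, 120 mm in diameter, let in flush with the tiles (fixed, no edge to climb); origin at its centre on the shelf surface. Its place may be to the left or to the right
- blue_mat: round blue ceramic mat of the same size, also flush and fixed; origin at its centre; the glass shaker stands on it. Not the mill's place
- shaker: loose stubby glass shaker with steel cap, 55 mm in diameter, 80 mm tall, on the blue mat; origin at the centre of its underside; to be left alone
- turntable: low bamboo turntable at the right, 224 mm in diameter, top 28 mm above the shelf, turns freely about its vertical axis; origin at its centre on the shelf surface
- gourd: loose mate gourd, 80 mm in diameter, 88 mm tall, with a steel straw rising to 145 mm above its underside, on the turntable; origin at the centre of its underside; to be left alone
- canister: loose red plastic canister with white lid, 88 mm in diameter, 102 mm tall, on the turntable; origin at the centre of its underside; to be left alone
- spoon_rest: loose wooden spoon rest, 110 mm (its x) by 75 mm (its y), 16 mm high, on the shelf at the left; origin at the centre of its underside; to be left alone
Not all that is in view belongs to the job. What is shaped like the mill but green or turquoise is not meant.

How it is judged:
By the outcome, as a careful person would: the job done as asked, in the order asked, and still so for the second after the job is handed in, with the robot touching nothing.
It also fails if it takes over 45 s, if anything falls off the work surface, if the arm or the gripper's body presses on something with over 40 N, if the wrist force passes 120 N, or if a joint passes its speed limit or range.

### The arm

A 7-joint arm with a two-finger parallel gripper is mounted at the origin on the work surface. World frame = base frame: x ahead of the robot, y to its left, z up, the work surface at z = 0. Lengths are in m, angles in rad, forces in N, time in s.
With the tool pointing down it reaches from about 0.4 to 0.85 m from the base axis. Payload 4.5 kg.
Tool frame: the origin (TCP) lies midway between the tips of the shut fingers; the grasp point (between the pads) lies 19 mm behind it; z points along the fingers, y is the direction in which the jaws open and shut (so a half turn about z gives the same grasp; the last joint's range is limited). The gripper opens to 88 mm and grips with 3 to 60 N. Pads are 18 mm wide; open, the fingers measure 123 mm over their backs; the gripper's body (75 mm by 187 mm) begins 45 mm behind the grasp point.
Start: joints at [1.21, 0.689, -0.195, 1.565, 0.157, 0.902, -0.215], TCP at [0.24, -0.577, 0.239] pointing down, gripper open.
Joint ranges: [-3.01, 3.01], [-0.46, 2.08], [-1.47, 1.51], [0.13, 2.56], [-1, 4.14], [0.04, 2.09], [-2.66, 2.66]. Speed limits (rad/s): [2.57, 2.57, 3.14, 3.14, 3.14, 3.14, 3.14].

### API

Orientations are given as a unit quaternion [x, y, z, w].
In Python, from plant import r, viewer gives the robot as it stands.
- The arm moves only by the tool play_rows, never from a script. Its argument "commands" is a list of rows, each an object with "delta_rot": the turn, a rotation vector about the tool's x, y, z normalised to -1 to 1, where 1 is pi rad, a list of three; "travel": the shift along the tool's x, y, z normalised to -1 to 1, where 1 is 15 cm, a list of three; "gripper": the opening, from -1 (shut) to 1 (fully open). In form: [{"delta_rot": [wx, wy, wz], "travel": [x, y, z], "gripper": gripper}, ...]. A call has 1 to 12 rows; each row is the pose to reach, as a shift and turn from the pose commanded when the call began, along the tool's axes at that moment, turning the shorter way round; what a row does not reach only later rows make up. A row lasts 1/8 s, in which the tool goes at most 62.5 mm and 10.7 degrees, less where a joint would pass 70% of its speed; a pose out of reach is approached as far as the arm can. A call with a number of a shift or a turn outside -1 to 1 is refused whole. A call with a gripper value outside its range is refused whole. The fingers move at their own pace and stop on an object; "force" is the grip in N (left out, the last holds). Time passes only in rows, so rows that repeat a pose let the fingers close. It gives the time, the measured TCP pose, the force and the opening at its end, in the units of the state.
- r.get_state(): the state, without advancing time (a new reading comes with each control period).
- viewer.snapshot(name): name is "side" or "top"; returns a dict with "color" (420x560x3 uint8, red, green, blue), "z_map" (420x560 float32, m along the optical axis (not along the pixel's ray), 0 where there is no reading), "fx", "fy", "cx", "cy" (pixels), "origin" and "attitude" of the camera in the world. Camera axes: x right, y up, looking along -z (the intrinsics and any distortion apply to the point x, -y, -z); pixel columns grow to the right and rows downward; lengths in m; the calibration is good to about 2 mm. A picture is of the moment at which its call begins.
- r.finish_job(): hands the job in, once; it reports no verdict.
Trained networks look in the newest picture that a camera, given by its name, has taken for a name from the list of things; names that differ only in an ending like _2 or _b are one class to them, and where a whole thing is asked for, a point or a joint stands for the part that bears it (a point fixed in the world has none). Each returns a list of dicts, best first, with "conf" (0 to 1); they miss things now and then, are a little off and sometimes report something else, mostly with a low value. They report only what shows in the picture. A call takes as long as a camera call. They do not tell look-alikes from the thing itself.
- viewer.outline_of(camera, label): "pixels" (420x560 bool, what is visible of it) and "at" ([column, row] in pixels, amid what is visible of it).
- viewer.pinpoint(camera, label): "at" ([column, row] in pixels: a listed point, or the origin of a listed thing).
The state is a dict: "clock": time; "q": joint angles; "qd": joint speeds; "joint_torque": joint torques, N m; "tool_pos": TCP position; "eef_rot": TCP orientation; "contact_force": force on the tool from outside, world axes, zero at the start; "moment": the same for the moment, N m; "opening": opening from 0.0 (shut) to 1.0 (fully open).
Only numpy, scipy, OpenCV 4.12 (cv2) and the standard library are available. Lean on these libraries where they do the work, as an engineer would, in place of code of your own. Each camera call takes 0.05 s, during which the arm holds its last target. There are 200 camera calls.

## Working session

There is one attempt and no reset: what is moved stays moved. The work goes in short steps, Python scripts to look and compute and a tool call to move; the robot and the scene stay as the last step left them, time stands still between calls to the robot, and variables do not carry over. Pictures are saved under pics/ and viewed, about 8 in all and at most 12, crops included, and the job is handed in when it is done.

Besides the shell and the picture viewer there is one more tool, called after "Request:" as name(argument=value, ...) on one line, values as JSON. play_rows: Moves the arm, as the interface text tells. Its arguments: {"type":"object","properties":{"commands":{"type":"array","items":{"type":"object","properties":{"delta_rot":{"type":"array","items":{"type":"number","minimum":-1,"maximum":1}},"travel":{"type":"array","items":{"type":"number","minimum":-1,"maximum":1}},"gripper":{"type":"number"}}}},"force":{"type":"number"}},"required":["commands"]}

```bash
mkdir -p pics; ls; cat > h.py <<'E'
import numpy as np,cv2
from scipy.spatial.transform import Rotation as R
from plant import r,viewer
def snap(n,f=None):
    s=viewer.snapshot(n)
    if f: cv2.imwrite('pics/'+f,s['color'][:,:,::-1])
    return s
def cloud(s):
    v,u=np.mgrid[:420,:560]; z=s['z_map']
    p=np.stack([(u-s['cx'])/s['fx']*z,-(v-s['cy'])/s['fy']*z,-z],-1)
    A=np.array(s['attitude'],float)
    M=R.from_quat(A).as_matrix() if A.size==4 else A
    return p@M.T+np.array(s['origin'])
E
python3 - <<'E'
from h import *
a=snap('top');b=snap('side')
cv2.imwrite('pics/a.png',np.vstack([a['color'],b['color']])[:,:,::-1] if 0 else cv2.resize(np.hstack([a['color'],b['color']])[:,:,::-1],(800,300)))
cv2.imwrite('pics/top.png',a['color'][:,:,::-1]);cv2.imwrite('pics/side.png',b['color'][:,:,::-1])
for s in(a,b):print({k:s[k] for k in s if k not in('color','z_map')})
for n,s in(('top',a),('side',b)):
    P=cloud(s)
    for l in 'mill cork_mat blue_mat shaker turntable gourd canister spoon_rest'.split():
        for d in viewer.outline_of(n,l):
            p=P[d['pixels']&(s['z_map']>0)]
            print(n,l,round(d['conf'],2),np.round(d['at']),len(p),np.round(np.median(p,0),3) if len(p) else '',np.round(np.percentile(p,[2,98],axis=0),3).tolist() if len(p) else '')
st=r.get_state();print(st)
E
```

```text
pics
{'fx': 508.52472907401483, 'fy': 508.52472907401483, 'cx': 283.19871611806656, 'cy': 208.74124073570684, 'origin': array([ 0.38557515, -0.01485909,  1.19679454]), 'attitude': array([-0.04404145,  0.04497917,  0.70718499, -0.70422058])}
{'fx': 443.7155113091596, 'fy': 443.7155113091596, 'cx': 280.03529691285365, 'cy': 208.24663646287087, 'origin': array([0.46337348, 0.7621752 , 0.50355943]), 'attitude': array([-0.020707  ,  0.50658795,  0.86029484, -0.05322275])}
top mill 0.95 [284. 269.] 686 [ 0.392 -0.018  0.195] [[0.361, -0.048, 0.043], [0.42, 0.011, 0.215]]
top mill 0.85 [285. 213.] 803 [ 0.505 -0.022  0.188] [[0.483, -0.053, 0.029], [0.533, 0.007, 0.214]]
top mill 0.7 [237. 272.] 734 [0.393 0.078 0.194] [[0.366, 0.056, 0.041], [0.421, 0.105, 0.215]]
top cork_mat 0.55 [202. 163.] 1889 [0.651 0.181 0.003] [[0.597, 0.129, -0.002], [0.705, 0.234, 0.008]]
top blue_mat 0.76 [350. 172.] 1236 [ 0.639 -0.171  0.002] [[0.595, -0.224, -0.002], [0.704, -0.115, 0.008]]
top shaker 0.67 [348. 160.] 592 [ 0.64 -0.16  0.08] [[0.619, -0.187, 0.013], [0.668, -0.137, 0.085]]
top turntable 0.95 
[... 1627 characters left out ...]
0.369, 0.016]]
{'clock': 0.9, 'q': array([ 1.20981705,  0.68909698, -0.19459175,  1.56530367,  0.15732453,
        0.9024855 , -0.21510238]), 'qd': array([-0.00010136,  0.0012513 ,  0.00099381, -0.00103363,  0.00099339,
       -0.00141331,  0.00062033]), 'joint_torque': array([-7.42714928e-04, -5.27481329e+01, -1.26733806e+00, -1.53745991e+01,
       -5.18551748e-02, -7.24005986e-04,  8.58031513e-06]), 'tool_pos': array([ 0.24040278, -0.57694498,  0.23874342]), 'eef_rot': array([9.80578965e-01, 1.96124683e-01, 4.28421803e-06, 4.66362531e-05]), 'contact_force': array([0.83620314, 0.8043674 , 0.35862413]), 'moment': array([ 0.05345472, -0.02852453, -0.01213521]), 'opening': 1.0013388971232111}
```

View pics/top.png

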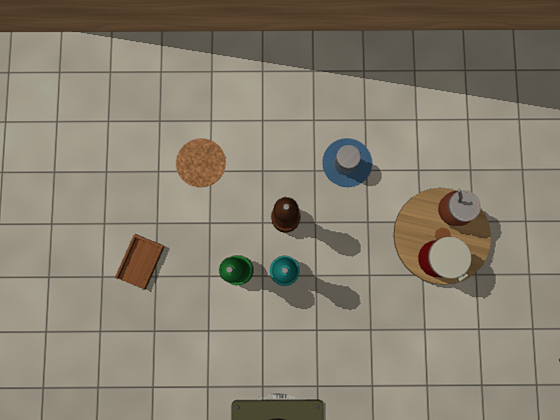

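View pics/side.png

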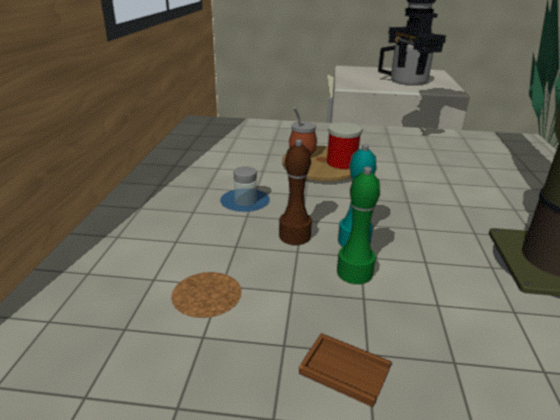

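Candidates in the top picture: dark brown at (285,213), green at (237,270), turquoise at (284,270). The brown one at (285,213), seen at (300,199) in the side view, fits "dark wood". I'll confirm that in a crop. The cork mat is at (201,163), to the left.

```bash
cat >> h.py <<'E'
from scipy.optimize import least_squares
def mill(n='side',s=None):
    """dark mill foot centre by fixed-radius circle fit of foot points; median head xy"""
    s=s or snap(n);P=cloud(s);hsv=cv2.cvtColor(s['color'],cv2.COLOR_RGB2HSV)
    for d in viewer.outline_of(n,'mill'):
        m=d['pixels']&(s['z_map']>0)
        if not 35<np.median(hsv[...,0][d['pixels']])<110:
            p=P[m]; f=p[(p[:,2]>.008)&(p[:,2]<.042)]; hd=p[(p[:,2]>.155)&(p[:,2]<.185)]
            fit=lambda q,r:least_squares(lambda c:np.hypot(*(q[:,:2]-c).T)-r,q[:,:2].mean(0)+[0,-.02 if n=='side' else 0],loss='soft_l1',f_scale=.002).x
            return dict(conf=d['conf'],at=d['at'],n=len(f),foot=fit(f,.034) if len(f)>20 else None,head=fit(hd,.026) if len(hd)>20 else None,top=p[:,2].max())
def tgt(yaw,tilt):
    y,t=np.radians([yaw,tilt]);h=np.array([np.cos(y),np.sin(y),0])
    z=np.sin(t)*h-np.cos(t)*np.array([0,0,1]);yy=np.array([np.sin(y),-np.cos(y),0])
    return R.from_matrix(np.stack([np.cross(yy,z),yy,z],1))
def rows(pos0,R0,pts,Rt):
    for p in pts:print('travel',np.round(R0.inv().apply(np.array(p)-pos0)/.15,3).tolist())
    print('rot',np.round((R0.inv()*Rt).as_rotvec()/np.pi,3).tolist())
E
python3 - <<'E'
from h import *
s=snap('side');print(mill('side',s))
x=s['color'][120:260,240:400];cv2.imwrite('pics/crop.png',cv2.resize(x,None,fx=4,fy=4,interpolation=cv2.INTER_CUBIC)[:,:,::-1])
t=snap('top');print(mill('top',t))
for n,q in(('side',s),('top',t)):
    d=viewer.outline_of(n,'cork_mat')[0];p=cloud(q)[d['pixels']];lo,hi=np.percentile(p,[.5,99.5],axis=0);print(n,'mat',(lo+hi)/2,hi-lo,p.mean(0))
st=r.get_state();R0=R.from_quat(st['eef_rot']);Rt=tgt(80,35)
rows(st['tool_pos'],R0,[[.24,-.57,.36],[.36,-.48,.38]],Rt)
E
```

```text
{'conf': 0.73, 'at': [297.2, 207.0], 'n': 476, 'foot': array([ 0.51163428, -0.02226657]), 'head': array([ 0.51173416, -0.02407   ]), 'top': np.float64(0.21386042489143292)}
{'conf': 0.64, 'at': [286.3, 215.1], 'n': 42, 'foot': array([ 0.51594057, -0.0217878 ]), 'head': array([ 0.51682169, -0.02214052]), 'top': np.float64(0.2192200651257058)}
side mat [0.64627213 0.18261383 0.00119115] [0.11624156 0.11775885 0.00518871] [0.64606792 0.18687314 0.00319847]
top mat [0.65032061 0.17934648 0.00333888] [0.11638837 0.11790571 0.01242837] [0.65000365 0.17968947 0.00624704]
travel [0.015, -0.044, -0.808]
travel [0.984, -0.29, -0.942]
rot [0.097, 0.178, -0.308]
```

View pics/crop.png

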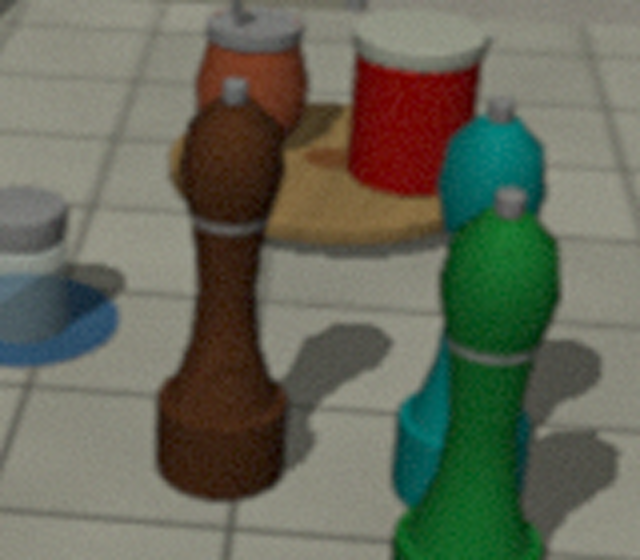

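The crop confirms it: dark brown mill at left, with turquoise and green behind it at right. I'll lift and reorient first: heading 80°, hand leaning back 35°, fingers set to about 52 mm as a cradle.

Request:
play_rows(commands=[{"delta_rot": [0,0,0],"travel": [0,0,-0.4],"gripper": 0.18},{"delta_rot": [0,0,0],"travel": [0,0,-0.8],"gripper": 0.18},{"delta_rot": [0.097,0.178,-0.308],"travel": [0.3,-0.1,-0.9],"gripper": 0.18},{"delta_rot": [0.097,0.178,-0.308],"travel": [0.6,-0.2,-0.94],"gripper": 0.18},{"delta_rot": [0.097,0.178,-0.308],"travel": [0.98,-0.29,-0.94],"gripper": 0.18},{"delta_rot": [0.097,0.178,-0.308],"travel": [0.98,-0.29,-0.94],"gripper": 0.18},{"delta_rot": [0.097,0.178,-0.308],"travel": [0.98,-0.29,-0.94],"gripper": 0.18},{"delta_rot": [0.097,0.178,-0.308],"travel": [0.98,-0.29,-0.94],"gripper": 0.18},{"delta_rot": [0.097,0.178,-0.308],"travel": [0.98,-0.29,-0.94],"gripper": 0.18},{"delta_rot": [0.097,0.178,-0.308],"travel": [0.98,-0.29,-0.94],"gripper": 0.18}])

```text
clock: 2.45
tool_pos: [0.3597, -0.48, 0.3796]
eef_rot: [0.732, 0.612, 0.231, -0.193]
contact_force: [-0.2, 0.5, -0.3]
opening: 0.589
```

```bash
python3 - <<'E'
from h import *
st=r.get_state();R0=R.from_quat(st['eef_rot']);Rt=tgt(80,35)
print(st['tool_pos'],st['opening'],st['q'],np.degrees((R0.inv()*Rt).magnitude()))
rows(st['tool_pos'],R0,[[.43,-.36,.38],[.46,-.3,.38]],Rt)
E
```

```text
[ 0.35968679 -0.48003258  0.3795986 ] 0.5894113726077035 [ 1.28283673  0.84962332 -0.60262464  1.01321582 -0.05604143  1.74407545
  0.59557507] 0.180981552046733
travel [0.715, 0.32, 0.497]
travel [1.066, 0.446, 0.743]
rot [0.001, 0.0, -0.001]
```

Request:
play_rows(commands=[{"delta_rot": [0,0,0],"travel": [0.3,0.14,0.22],"gripper": 0.18},{"delta_rot": [0,0,0],"travel": [0.6,0.28,0.43],"gripper": 0.18},{"delta_rot": [0,0,0],"travel": [0.95,0.43,0.66],"gripper": 0.18},{"delta_rot": [0,0,0],"travel": [0.95,0.43,0.66],"gripper": 0.18}])

```text
clock: 2.95
tool_pos: [0.4553, -0.3141, 0.3834]
eef_rot: [0.728, 0.616, 0.231, -0.193]
contact_force: [-0.6, -0.4, 0.8]
opening: 0.589
```

```bash
python3 - <<'E'
from h import *
st=r.get_state();R0=R.from_quat(st['eef_rot']);Rt=tgt(80,35)
print(st['tool_pos'],st['opening'],st['q'],np.degrees((R0.inv()*Rt).magnitude()))
rows(st['tool_pos'],R0,[[.475,-.23,.33],[.49,-.19,.28]],Rt)
snap('side','s2.png')
E
```

```text
[ 0.45531715 -0.31414679  0.38336335] 0.5893297698768634 [ 1.12238512  0.710262   -0.65964958  1.33869045 -0.15522554  1.4459925
  0.41194866] 0.44926607871098595
travel [0.267, 0.035, 0.621]
travel [0.304, 0.088, 1.055]
rot [-0.0, -0.0, 0.002]
```

View pics/s2.png

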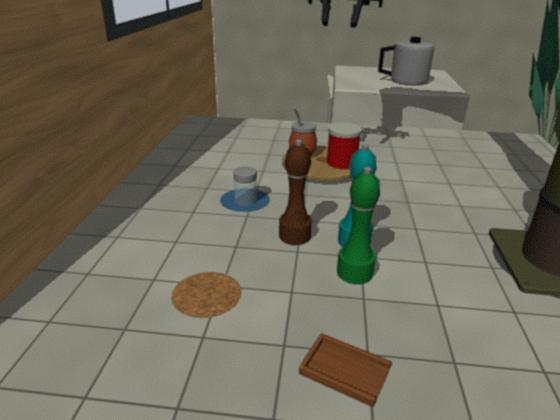

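The scene is undisturbed and the hand is visible only at the top edge. I'll continue to a point behind the mill.

Request:
play_rows(commands=[{"delta_rot": [0,0,0],"travel": [0.13,0.03,0.33],"gripper": 0.18},{"delta_rot": [0,0,0],"travel": [0.26,0.06,0.66],"gripper": 0.18},{"delta_rot": [0,0,0],"travel": [0.3,0.09,0.99],"gripper": 0.18},{"delta_rot": [0,0,0],"travel": [0.3,0.09,0.99],"gripper": 0.18}])

```text
clock: 3.5
tool_pos: [0.4864, -0.2011, 0.2833]
eef_rot: [0.731, 0.613, 0.23, -0.195]
contact_force: [-0.1, -0.1, 0.4]
opening: 0.591
```

```bash
python3 - <<'E'
from h import *
st=r.get_state();R0=R.from_quat(st['eef_rot']);Rt=tgt(80,35)
print(st['tool_pos'],st['opening'],st['q'],np.degrees((R0.inv()*Rt).magnitude()))
rows(st['tool_pos'],R0,[[.496,-.14,.17],[.494,-.125,.15]],Rt)
E
```

```text
[ 0.48643405 -0.20108422  0.2833415 ] 0.5905032390528697 [ 1.00028345  0.73797391 -0.67501642  1.65543261 -0.17921754  1.04697063
  0.35612729] 0.23135073899191858
travel [-0.097, -0.005, 0.855]
travel [-0.095, -0.035, 1.02]
rot [-0.001, -0.0, -0.0]
```

Request:
play_rows(commands=[{"delta_rot": [0,0,0],"travel": [-0.05,-0.02,0.3],"gripper": 0.18},{"delta_rot": [0,0,0],"travel": [-0.09,-0.03,0.6],"gripper": 0.18},{"delta_rot": [0,0,0],"travel": [-0.1,-0.035,0.95],"gripper": 0.18},{"delta_rot": [0,0,0],"travel": [-0.1,-0.035,0.95],"gripper": 0.18}])

```text
clock: 4.0
tool_pos: [0.4939, -0.1336, 0.158]
eef_rot: [0.731, 0.612, 0.23, -0.195]
contact_force: [0.2, -0.3, 0.6]
opening: 0.595
```

```bash
python3 - <<'E'
from h import *
st=r.get_state();R0=R.from_quat(st['eef_rot']);Rt=tgt(80,35)
print(st['tool_pos'],st['opening'],st['q'],np.degrees((R0.inv()*Rt).magnitude()))
rows(st['tool_pos'],R0,[[.497,-.105,.06],[.497,-.105,.018]],Rt)
a=snap('top');b=snap('side')
cv2.imwrite('pics/c2.png',cv2.resize(np.hstack([a['color'],b['color']])[:,:,::-1],(800,300)))
E
```

```text
[ 0.49390161 -0.13356201  0.15801757] 0.5947794636457695 [ 0.89510767  0.88761787 -0.65659465  1.85749876 -0.16097643  0.67379805
  0.35963943] 0.22026227039075594
travel [-0.219, -0.011, 0.645]
travel [-0.38, -0.01, 0.874]
rot [-0.001, -0.0, -0.001]
```

View pics/c2.png

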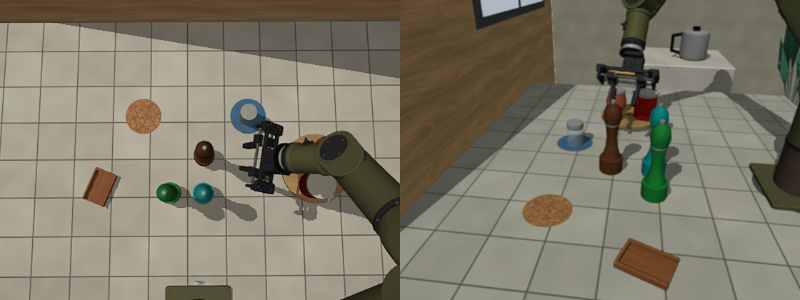

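The hand is behind the mill at the right, clear of both the shaker and the turquoise mill. The wrist hangs over the turntable, so I'll check its height before going lower.

```bash
python3 - <<'E'
from h import *
for n,f in(('top',[(380,215),(400,215),(420,215),(440,215),(460,215),(480,210),(495,205),(510,230),(540,260)]),('side',[(320,105),(320,90),(320,70),(320,58),(325,45),(325,35),(330,20),(335,8)])):
    P=cloud(snap(n))
    for u,v in f:print(n,u,v,np.round(P[v,u],3))
E
```

```text
top 380 215 [ 0.489 -0.192  0.282]
top 400 215 [ 0.483 -0.214  0.339]
top 420 215 [ 0.478 -0.239  0.375]
top 440 215 [ 0.475 -0.261  0.407]
top 460 215 [ 0.469 -0.277  0.452]
top 480 210 [ 0.474 -0.299  0.473]
top 495 205 [ 0.48  -0.315  0.486]
top 510 230 [ 0.442 -0.321  0.515]
top 540 260 [ 0.4   -0.332  0.568]
side 320 105 [ 0.479 -0.184  0.236]
side 320 90 [ 0.481 -0.182  0.268]
side 320 70 [ 0.484 -0.191  0.307]
side 320 58 [ 0.486 -0.212  0.327]
side 325 45 [ 0.477 -0.223  0.352]
side 325 35 [ 0.479 -0.241  0.369]
side 330 20 [ 0.471 -0.254  0.398]
side 335 8 [ 0.462 -0.264  0.42 ]
```

Request:
play_rows(commands=[{"delta_rot": [0,0,0],"travel": [-0.12,0,0.25],"gripper": 0.18},{"delta_rot": [0,0,0],"travel": [-0.25,-0.01,0.55],"gripper": 0.18},{"delta_rot": [0,0,0],"travel": [-0.34,-0.01,0.78],"gripper": 0.18},{"delta_rot": [0,0,0],"travel": [-0.38,-0.01,0.87],"gripper": 0.18},{"delta_rot": [0,0,0],"travel": [-0.38,-0.01,0.87],"gripper": 0.18}])

```text
clock: 4.82
tool_pos: [0.4993, -0.1065, 0.0202]
eef_rot: [0.731, 0.612, 0.231, -0.192]
contact_force: [0.4, -0.7, -0.8]
opening: 0.589
```

```bash
python3 - <<'E'
from h import *
st=r.get_state();R0=R.from_quat(st['eef_rot']);Rt=tgt(80,35)
print(st['tool_pos'],st['opening'],st['q'],np.degrees((R0.inv()*Rt).magnitude()),st['contact_force'])
h=np.array([np.cos(np.radians(80)),np.sin(np.radians(80)),0])
m=mill('side');print(m);mill_=np.array([.5125,-.022,0])
d=R0.inv().apply(h)/.15;print('1mm along h',d*.001)
rows(st['tool_pos'],R0,[list(mill_-.035*h+[0,0,.018])],Rt)
E
```

```text
[ 0.49926235 -0.10652024  0.020158  ] 0.5889430379712728 [ 0.82342733  1.1217343  -0.60499853  1.90167809 -0.10922887  0.40068841
  0.40416296] 0.18612270711653564 [ 0.38735333 -0.65839016 -0.82437326]
None
1mm along h [ 5.46128378e-03 -1.97416900e-05  3.82340609e-03]
travel [0.268, -0.012, 0.205]
rot [0.001, 0.0, -0.001]
```

Request:
play_rows(commands=[{"delta_rot": [0,0,0],"travel": [0.06,0,0.045],"gripper": 0.18},{"delta_rot": [0,0,0],"travel": [0.12,0,0.09],"gripper": 0.18},{"delta_rot": [0,0,0],"travel": [0.17,0,0.13],"gripper": 0.18},{"delta_rot": [0,0,0],"travel": [0.22,-0.01,0.17],"gripper": 0.18},{"delta_rot": [0,0,0],"travel": [0.27,-0.01,0.205],"gripper": 0.18},{"delta_rot": [0,0,0],"travel": [0.27,-0.01,0.205],"gripper": 0.18}])

```text
clock: 5.68
tool_pos: [0.5061, -0.0542, 0.018]
eef_rot: [0.73, 0.613, 0.231, -0.193]
contact_force: [-0.4, -0.5, -0.1]
opening: 0.591
```

```bash
python3 - <<'E'
from h import *
st=r.get_state();R0=R.from_quat(st['eef_rot']);Rt=tgt(80,35)
print(st['tool_pos'],st['opening'],st['q'],st['contact_force'])
b=snap('side');print(mill('side',b))
cv2.imwrite('pics/c3.png',cv2.resize(b['color'][120:300,200:440,::-1],None,fx=3,fy=3,interpolation=cv2.INTER_CUBIC))
u=np.array([.135,.203,0]);u/=np.linalg.norm(u);h=np.array([.1736,.985,0])
print('10mm u',R0.inv().apply(u)/15,'10mm h',R0.inv().apply(h)/15)
E
```

```text
[ 0.50606434 -0.05418364  0.01800323] 0.5906779863802002 [ 0.74371022  1.1254514  -0.62105469  1.95700638 -0.13991811  0.30086145
  0.36319115] [-0.42354541 -0.45844354 -0.10117936]
{'conf': 0.97, 'at': [296.9, 202.0], 'n': 464, 'foot': array([ 0.51157001, -0.02242771]), 'head': array([ 0.51162016, -0.02407108]), 'top': np.float64(0.2137242358852413)}
10mm u [0.04999454 0.02670563 0.03509701] 10mm h [ 5.45820963e-02 -1.72084251e-05  3.82994468e-02]
```

View pics/c3.png

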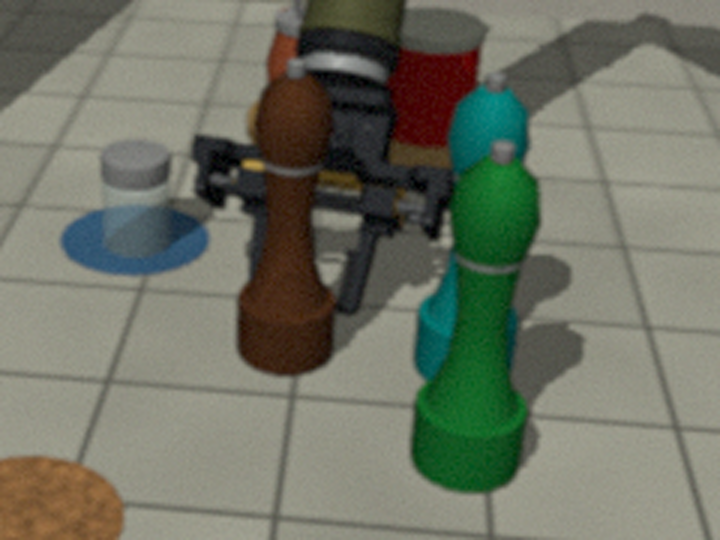

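Request:
play_rows(commands=[{"delta_rot": [0,0,0],"travel": [0.016,0,0.011],"gripper": 0.18},{"delta_rot": [0,0,0],"travel": [0.032,0,0.022],"gripper": 0.18},{"delta_rot": [0,0,0],"travel": [0.048,0,0.034],"gripper": 0.18},{"delta_rot": [0,0,0],"travel": [0.07,0.012,0.049],"gripper": 0.18},{"delta_rot": [0,0,0],"travel": [0.095,0.025,0.066],"gripper": 0.18},{"delta_rot": [0,0,0],"travel": [0.12,0.038,0.084],"gripper": 0.18},{"delta_rot": [0,0,0],"travel": [0.145,0.052,0.101],"gripper": 0.18},{"delta_rot": [0,0,0],"travel": [0.17,0.065,0.118],"gripper": 0.18},{"delta_rot": [0,0,0],"travel": [0.195,0.078,0.136],"gripper": 0.18},{"delta_rot": [0,0,0],"travel": [0.195,0.078,0.136],"gripper": 0.18}])

```text
clock: 7.02
tool_pos: [0.5243, -0.0214, 0.0182]
eef_rot: [0.731, 0.613, 0.231, -0.193]
contact_force: [-0.1, -0.7, -1.0]
opening: 0.59
```

```bash
cat > chk.py <<'E'
from h import *
st=r.get_state();R0=R.from_quat(st['eef_rot']);m=R0.as_matrix()
print(st['clock'],st['tool_pos'],st['opening'],st['q'],st['contact_force'],'yaw',np.degrees(np.arctan2(m[1,2],m[0,2])),'tilt',np.degrees(np.arccos(-m[2,2])))
b=snap('side');d=mill('side',b);print(d)
if d and d['foot'] is not None:
    f=d['foot'];g=np.array([.6463,.1835])-f;L=np.linalg.norm(g);u=np.r_[g/L,0]
    print('foot rel tcp',f-st['tool_pos'][:2],'to mat',g,L,'dir',np.degrees(np.arctan2(g[1],g[0])),'10mm u',R0.inv().apply(u)/15,'10mm up',R0.inv().apply([0,0,1])/15)
E
python3 chk.py
```

```text
7.025 [ 0.52427586 -0.02141793  0.01821395] 0.5902510619131781 [ 0.67658054  1.12748582 -0.62716912  1.94933591 -0.16498035  0.26872382
  0.32903373] [-0.12452301 -0.72844901 -1.04207992] yaw 79.85451663530748 tilt 35.05961097045602
{'conf': 0.83, 'at': [288.6, 209.8], 'n': 472, 'foot': array([0.52582048, 0.00607407]), 'head': array([0.52591425, 0.0043559 ]), 'top': np.float64(0.21408606252267437)}
foot rel tcp [0.00154462 0.027492  ] to mat [0.12047952 0.17742593] 0.21446509439749764 dir 55.82187919480495 10mm u [0.04978391 0.02725284 0.03497555] 10mm up [ 3.82951443e-02  7.87070705e-05 -5.45703232e-02]
```

The mill follows upright in the cradle. Continuing.

Request:
play_rows(commands=[{"delta_rot": [0,0,0],"travel": [0.025,0.0136,0.0175],"gripper": 0.18},{"delta_rot": [0,0,0],"travel": [0.05,0.027,0.035],"gripper": 0.18},{"delta_rot": [0,0,0],"travel": [0.08,0.044,0.056],"gripper": 0.18},{"delta_rot": [0,0,0],"travel": [0.11,0.06,0.077],"gripper": 0.18},{"delta_rot": [0,0,0],"travel": [0.14,0.076,0.098],"gripper": 0.18},{"delta_rot": [0,0,0],"travel": [0.17,0.093,0.119],"gripper": 0.18},{"delta_rot": [0,0,0],"travel": [0.2,0.109,0.14],"gripper": 0.18},{"delta_rot": [0,0,0],"travel": [0.23,0.126,0.161],"gripper": 0.18},{"delta_rot": [0,0,0],"travel": [0.26,0.142,0.182],"gripper": 0.18},{"delta_rot": [0,0,0],"travel": [0.285,0.156,0.2],"gripper": 0.18},{"delta_rot": [0,0,0],"travel": [0.3,0.164,0.21],"gripper": 0.18},{"delta_rot": [0,0,0],"travel": [0.3,0.164,0.21],"gripper": 0.18}])

```text
clock: 8.62
tool_pos: [0.558, 0.028, 0.0181]
eef_rot: [0.731, 0.613, 0.231, -0.193]
contact_force: [-0.2, -0.2, -0.6]
opening: 0.591
```

```bash
python3 chk.py
```

```text
8.625 [0.55795823 0.02799828 0.01812167] 0.5908178237478742 [ 0.56736358  1.13186602 -0.62711564  1.90424312 -0.20211652  0.24931343
  0.27523828] [-0.16384261 -0.17071581 -0.59933581] yaw 79.84323422531229 tilt 35.04102134213138
{'conf': 0.88, 'at': [269.0, 220.1], 'n': 524, 'foot': array([0.55960578, 0.05520907]), 'head': array([0.55970379, 0.05350704]), 'top': np.float64(0.2143988045489435)}
foot rel tcp [0.00164756 0.02721079] to mat [0.08669422 0.12829093] 0.15483685182089812 dir 55.95064242283925 10mm u [0.0498577  0.02708945 0.03499738] 10mm up [ 3.82774584e-02  6.74450977e-05 -5.45827452e-02]
```

Tracking is very good, and joint 6 is levelling off. Two more such strokes.

Request:
play_rows(commands=[{"delta_rot": [0,0,0],"travel": [0.025,0.0136,0.0175],"gripper": 0.18},{"delta_rot": [0,0,0],"travel": [0.055,0.03,0.0385],"gripper": 0.18},{"delta_rot": [0,0,0],"travel": [0.09,0.049,0.063],"gripper": 0.18},{"delta_rot": [0,0,0],"travel": [0.125,0.068,0.0877],"gripper": 0.18},{"delta_rot": [0,0,0],"travel": [0.16,0.087,0.1123],"gripper": 0.18},{"delta_rot": [0,0,0],"travel": [0.195,0.106,0.137],"gripper": 0.18},{"delta_rot": [0,0,0],"travel": [0.23,0.125,0.1615],"gripper": 0.18},{"delta_rot": [0,0,0],"travel": [0.265,0.144,0.186],"gripper": 0.18},{"delta_rot": [0,0,0],"travel": [0.3,0.163,0.2106],"gripper": 0.18},{"delta_rot": [0,0,0],"travel": [0.335,0.182,0.235],"gripper": 0.18},{"delta_rot": [0,0,0],"travel": [0.36,0.1956,0.2527],"gripper": 0.18},{"delta_rot": [0,0,0],"travel": [0.37,0.201,0.2597],"gripper": 0.18}])

```text
clock: 10.22
tool_pos: [0.5994, 0.0894, 0.018]
eef_rot: [0.731, 0.613, 0.231, -0.193]
contact_force: [-1.1, -2.6, 0.8]
opening: 0.592
```

```bash
python3 chk.py
```

```text
10.225 [0.59943729 0.08943111 0.01798658] 0.5922860189174802 [ 0.43282209  1.13840227 -0.61500567  1.82357088 -0.24332344  0.25031783
  0.21011701] [-1.08867791 -2.55547118  0.79301946] yaw 79.86482958789536 tilt 35.02744748354122
{'conf': 0.58, 'at': [241.3, 239.3], 'n': 581, 'foot': array([0.60105486, 0.11604519]), 'head': array([0.6013591 , 0.11440989]), 'top': np.float64(0.21422673423432004)}
foot rel tcp [0.00161757 0.02661408] to mat [0.04524514 0.06745481] 0.08122361045759084 dir 56.14836764698611 10mm u [0.04994691 0.02687819 0.03503303] 10mm up [ 3.82645541e-02  4.91171601e-05 -5.45918119e-02]
```

Request:
play_rows(commands=[{"delta_rot": [0,0,0],"travel": [0.03,0.016,0.021],"gripper": 0.18},{"delta_rot": [0,0,0],"travel": [0.065,0.035,0.0456],"gripper": 0.18},{"delta_rot": [0,0,0],"travel": [0.105,0.0565,0.0736],"gripper": 0.18},{"delta_rot": [0,0,0],"travel": [0.145,0.078,0.1017],"gripper": 0.18},{"delta_rot": [0,0,0],"travel": [0.185,0.0995,0.1298],"gripper": 0.18},{"delta_rot": [0,0,0],"travel": [0.225,0.121,0.1578],"gripper": 0.18},{"delta_rot": [0,0,0],"travel": [0.265,0.1425,0.1859],"gripper": 0.18},{"delta_rot": [0,0,0],"travel": [0.305,0.164,0.214],"gripper": 0.18},{"delta_rot": [0,0,0],"travel": [0.34,0.183,0.2385],"gripper": 0.18},{"delta_rot": [0,0,0],"travel": [0.37,0.199,0.2595],"gripper": 0.18},{"delta_rot": [0,0,0],"travel": [0.39,0.21,0.2735],"gripper": 0.18},{"delta_rot": [0,0,0],"travel": [0.4,0.215,0.2805],"gripper": 0.18}])

```text
clock: 11.82
tool_pos: [0.6439, 0.1557, 0.018]
eef_rot: [0.731, 0.613, 0.231, -0.193]
contact_force: [-1.9, -1.9, 0.3]
opening: 0.591
```

```bash
python3 chk.py; python3 - <<'E'
from h import *
s=snap('top');print(mill('top',s))
cv2.imwrite('pics/c4.png',cv2.resize(s['color'][100:240,120:320,::-1],None,fx=3,fy=3,interpolation=cv2.INTER_CUBIC))
E
```

```text
11.825 [0.64394316 0.15574934 0.01797845] 0.5913709045601316 [ 0.28990944  1.14876659 -0.58600856  1.70785102 -0.28064893  0.28012345
  0.13943781] [-1.94228333 -1.8598557   0.33001176] yaw 79.86240000776479 tilt 35.021641020019146
{'conf': 0.89, 'at': [203.0, 253.2], 'n': 639, 'foot': array([0.64585101, 0.18227283]), 'head': array([0.64613127, 0.18059829]), 'top': np.float64(0.21485216630518372)}
foot rel tcp [0.00190785 0.02652349] to mat [0.00044899 0.00122717] 0.0013067271783472449 dir 69.9038267882998 10mm u [0.0537601  0.01158955 0.03768261] 10mm up [ 3.82590288e-02  4.30367821e-05 -5.45956895e-02]
{'conf': 0.65, 'at': [194.8, 152.0], 'n': 90, 'foot': array([0.64904579, 0.18322531]), 'head': array([0.65026584, 0.18385185]), 'top': np.float64(0.21909768198456026)}
```

View pics/c4.png

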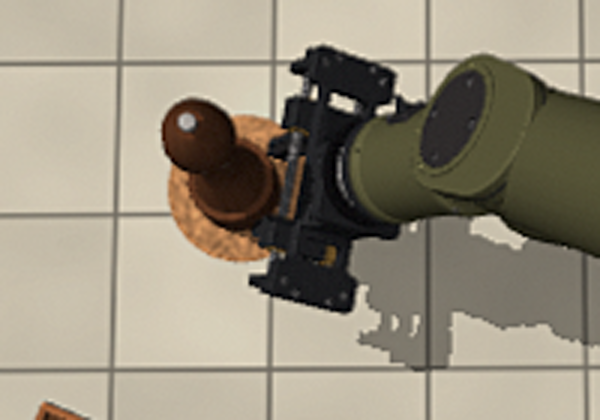

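The mill stands upright on the mat's centre, within about 2 mm. I'll back the hand straight off, then raise it.

Request:
play_rows(commands=[{"delta_rot": [0,0,0],"travel": [-0.027,0,-0.019],"gripper": 0.18},{"delta_rot": [0,0,0],"travel": [-0.08,0,-0.057],"gripper": 0.18},{"delta_rot": [0,0,0],"travel": [-0.16,0,-0.115],"gripper": 0.18},{"delta_rot": [0,0,0],"travel": [-0.27,0,-0.19],"gripper": 0.18},{"delta_rot": [0,0,0],"travel": [-0.38,0,-0.268],"gripper": 0.18},{"delta_rot": [0,0,0],"travel": [-0.38,0,-0.4],"gripper": 0.18},{"delta_rot": [0,0,0],"travel": [-0.38,0,-0.6],"gripper": 0.18},{"delta_rot": [0,0,0],"travel": [-0.38,0,-0.8],"gripper": 0.18},{"delta_rot": [0,0,0],"travel": [-0.35,0,-0.95],"gripper": 0.18},{"delta_rot": [0,0,0],"travel": [-0.35,0,-0.95],"gripper": 0.18},{"delta_rot": [0,0,0],"travel": [-0.35,0,-0.95],"gripper": 0.18}])

```text
clock: 13.4
tool_pos: [0.6216, 0.0332, 0.1045]
eef_rot: [0.731, 0.613, 0.231, -0.193]
contact_force: [0.1, -0.5, -0.2]
opening: 0.594
```

```bash
python3 chk.py; python3 - <<'E'
from h import *
a=snap('top');print(mill('top',a));b=snap('side')
cv2.imwrite('pics/c5.png',cv2.resize(np.hstack([a['color'],b['color']])[:,:,::-1],(800,300)))
for n,s in(('top',a),('side',b)):
    P=cloud(s)
    for l in 'shaker gourd canister spoon_rest'.split():
        for d in viewer.outline_of(n,l)[:1]:
            p=P[d['pixels']&(s['z_map']>0)];print(n,l,round(d['conf'],2),np.round(np.median(p,0),3))
E
```

```text
13.4 [0.62159796 0.03315642 0.10453304] 0.5935781796445655 [ 0.50158257  1.00165348 -0.59861005  1.72783466 -0.24574555  0.49925967
  0.19378193] [ 0.0767217  -0.45065731 -0.15322275] yaw 79.92150444528288 tilt 35.0367675471622
{'conf': 0.88, 'at': [204.9, 255.0], 'n': 644, 'foot': array([0.6458877 , 0.18250112]), 'head': array([0.64630944, 0.18085939]), 'top': np.float64(0.21448299277082422)}
foot rel tcp [0.02428974 0.1493447 ] to mat [0.0004123  0.00099888] 0.0010806216316181039 dir 67.57093621447964 10mm u [0.05331384 0.0142912  0.03738771] 10mm up [ 3.82734586e-02  2.27456945e-05 -5.45855869e-02]
{'conf': 0.58, 'at': [191.8, 154.8], 'n': 102, 'foot': array([0.64883883, 0.18323278]), 'head': array([0.65005644, 0.18446914]), 'top': np.float64(0.21849961677695795)}
top canister 0.44 [ 0.431 -0.326  0.054]
top spoon_rest 0.67 [0.415 0.317 0.009]
side shaker 0.91 [ 0.64  -0.141  0.057]
side gourd 0.9 [ 0.523 -0.378  0.086]
side canister 0.84 [ 0.418 -0.33   0.097]
side spoon_rest 0.65 [0.411 0.319 0.006]
```

View pics/c5.png

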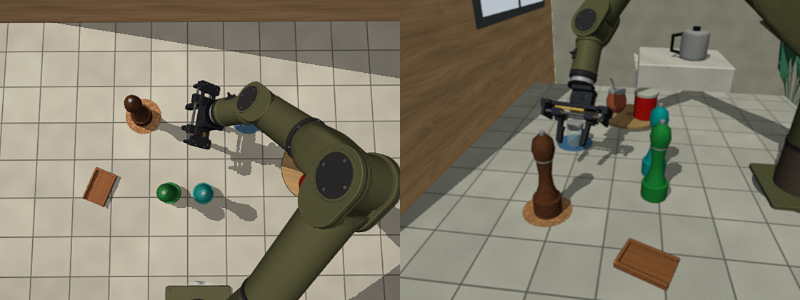

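The mill stands upright on the cork at (140,115) in the top view, the hand is clear of it, and the other things are unmoved. Handing in.

```bash
python3 -c "
from plant import r
print(r.finish_job())"
```

```text
the job is handed in; nothing more can be done
None
```

I pushed the dark-wood mill about 0.25 m low on its foot, using the part-open fingers as a cradle held about 2 cm above the tiles. It now stands upright on the cork mat, and the hand is backed off about 15 cm and raised. I handed the job in at about 13.5 s on the robot's clock.

**Last checks:**
- **Position:** the side camera puts the foot centre about 1 mm from the mat centre, and the top camera about 4 mm from its own reading of the mat. The foot has a 26 mm margin all round. The two cameras differ by about 3 mm on absolute position, which is their calibration offset.
- **Force:** the wrist readings between strokes stayed under 3 N.
- **Other things:** the side camera puts the shaker, gourd, canister and spoon rest where they were, within 2–8 mm. The larger differences are in the gourd's heights, where the visible part of it changed.
- **Weaker readings:** in the final top view the arm hid the shaker and gourd, so neither was detected there. It also hid most of the canister, whose low-confidence reading was off. One mill detection was also missed earlier, during the approach.

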